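# Fit the S-blade on the food processor's splined spindle and put the lid on

### The job

Get the food processor ready for use: pick up the S-blade, lower it over the spindle in the bowl and, pressing only lightly, rock it to and fro until the splines mesh and it slides fully home; do not force it (never push it against the machine with more than 30 N, or the splines chip). Then set the lid squarely on the bowl so that its flange rests on the rim all round. Let go of everything and leave the other kitchen things where they are.

Things in the scene. Friction and masses are not known exactly. Their poses are not given: they have to be found in the camera images.
- processor: Compact charcoal food processor, fixed. Origin on the worktop (z = 0) under the bowl's axis, z up. Low round platform, radius 100 mm, 55 mm high, carrying the clear bowl. Motor housing beside the bowl: centre at y = -165 mm, 130 mm along x, 105 mm along y, 150 mm high, with a knob up to 168 mm. The bowl's handle sticks out to 130 mm along +x.
- bowl_rim (a point): Centre of the clear bowl's open mouth, 155 mm above the worktop, fixed to the processor, on the bowl's vertical axis. Bowl: outer radius 84 mm, inner radius 80 mm, floor 60 mm above the worktop.
- hub_seat (a point): Centre of the pale round boss in the middle of the bowl floor (radius 24 mm), on the axis, 63 mm above the worktop: the blade's hub rests on it when fully home. A pale fixed tube (radius 12.5 mm) rises from it to 95 mm above the worktop; the steel spindle comes out of its top.
- spindle_tip (a point): Tip of the steel drive spindle on the axis, 127 mm above the worktop; this point's axes do not turn with the spindle. 4 straight flat-topped teeth 90 degrees apart, outer radius 13, root 9, width 7.5 mm, from 95 to 117 mm above the worktop, then a pilot cone, radius 9 to 4.5 mm. It turns, but stiffly (0.1 N m). The angle of its teeth differs every time and is not given: find it by feel.
- blade_grip (a point): Centre of the orange finger grip on top of the loose S-blade (0.1 to 0.2 kg), on the hub's axis; the blade stands upright. Grip: 36 mm along x, 22 mm along y (pinch here), 24 mm high. The point is 82 mm above the hub's underside, 12 mm below the top. Height above the worktop: 163 mm when the ribs first meet the spindle's teeth, 145 mm fully home.
- blade: The S-blade; origin at the centre of its hub's underside, z up. Black hub, radius 20 mm, bore radius 15 mm, open below. In the bore 4 straight flat-ended ribs, one at +x and every 90 degrees, 7 mm wide, inner radius 10 mm, 36 to 56 mm above the underside; 2.5 degrees of play either way on the spindle. Two steel wings reach 65 mm out along +x and -x, 10 to 36 mm up.
- lid_grip (a point): Centre of the pale fin on top of the loose grey-green lid (0.1 to 0.2 kg), on the lid's axis; the lid lies right way up. Fin: 70 mm along x, 20 mm along y (pinch here), 28 mm high. The point is 40 mm above the lid's underside and, with the lid on the bowl, 187 mm above the worktop on the bowl's axis. Any yaw will do; it does not lock.
- lid: The lid; origin at the centre of its underside. A plug ring (outer radius 76 mm) goes 8 mm down inside the bowl's rim; a flange (radius 86 mm), 8 mm above the underside, rests on the rim; the crown's top is 26 mm up. If the blade is not fully home the lid cannot go down.
- basket: Bystander: cream steaming basket, open, radius 58 mm at the rim, 60 mm high. Origin at the centre of its underside.
- paddle: Bystander: black flat kitchen paddle lying on the worktop, 210 mm long along its x, 12 mm high. Origin at the middle of its underside.
- pot: Bystander: small pale green open pot, radius 36 mm, 55 mm high. Origin at the centre of its underside.
- jar: Bystander: glass jar with a wooden cap, radius 32 mm, 85 mm high. Origin at the centre of its underside.
Not all that is in view belongs to the job. Of the things that look like the lid, take the one that is farthest from the robot's base at the start.

How it is judged:
By the outcome, as a careful person would: the job done as asked, in the order asked, and still so for the second after the job is handed in, with the robot touching nothing.
It also fails if it takes over 64 s, if anything falls off the work surface, if the arm or the gripper's body presses on something with over 40 N, if the wrist force passes 120 N, or if a joint passes its speed limit or range.

### The arm

A 6-joint arm with a two-finger parallel gripper is mounted at the origin on the work surface. World frame = base frame: x ahead of the robot, y to its left, z up, the work surface at z = 0. Lengths are in mm, angles in degrees, forces in N, time in s.
With the tool pointing down it reaches from about 325 to 925 mm from the base axis. Payload 3.1 kg.
Tool frame: the origin (TCP) lies at the very end of the fingers, on their centre line; the grasp point (between the pads) lies grasp_offset behind it (grasp_offset is the distance from the TCP to the grasp point, in mm); z points along the fingers, x is the direction in which the jaws open and shut, and the axes are right-handed (so a half turn about z gives the same grasp; the last joint's range is limited). The gripper opens to 85 mm and grips with 20 to 120 N. Pads are 22 mm wide; open, the fingers measure 114 mm over their backs; the gripper's body (76 mm by 85 mm) begins 54 mm behind the grasp point. The pads swing forward as they close: fully open they stand 13 mm farther back than shut.
Start: joints at [60.378, 12.427, 92.441, -0, 75.132, -6.429], TCP at [246.13, 574.508, 231.3] pointing down, gripper open.
Joint ranges: [-157.48, 157.48], [-44.54, 120.13], [17.64, 146.25], [-64.5, 244.5], [7.68, 150.69], [-147.95, 147.95]. Speed limits (degrees/s): [159.86, 159.86, 180, 180, 180, 180].

### API

Orientations are given as [roll, pitch, yaw] about the fixed x, y, z axes, in that order (R = Rz(yaw) Ry(pitch) Rx(roll)).
In Python, from station import * gives the robot as it stands. Calls block until the motion is done:
- goto(position, orientation): joint-space move of the TCP to a pose.
- move_l(position, attitude=None, speed=150): straight line of the TCP; attitude=None keeps the orientation; speed is the mean speed in mm/s.
- move_j(angles): joint-space move.
- grip(opening, squeeze=None): finger opening in mm; squeeze is the grip in N (None keeps the last); returns when the fingers have stopped.
- wait(seconds).
- solve_ik(position, orientation): joint angles nearest the present ones, or None.
- get_obs(): the state.
- get_image(name): name is "scene" or "top" or "wrist"; returns the picture (480x640x3 uint8, red, green, blue); there is no depth.
- get_calibration(name): a dict with "fx", "fy", "cx", "cy" (pixels), "R" (3x3) and "t" (3): a world point X has camera coordinates R X + t; the wrist camera has in their place "mount" (4x4, takes a point from camera to tool coordinates, whose origin is the TCP and whose axes are the tool frame's). Camera axes: x right, y down, z forward; pixel columns grow to the right and rows downward; lengths in mm; the calibration is good to about 2 mm. A picture is of the moment at which its call begins: read the wrist's pose just before it. get_calibration takes no time and is no camera call.
A pose or a line that the arm cannot do raises Unreachable and nothing moves.
- sign_off(): hands the job in, once; it reports no verdict.
Trained networks look in the newest picture that a camera, given by its name, has taken for a name from the list of things; names that differ only in an ending like _2 or _b are one class to them, and where a whole thing is asked for, a point or a joint stands for the part that bears it (a point fixed in the world has none). Each returns a list of dicts, best first, with "score" (0 to 1); they miss things now and then, are a little off and sometimes report something else, mostly with a low value. They report only what shows in the picture. A call takes as long as a camera call. They do not tell look-alikes from the thing itself.
- spot_in(name, camera): "extent" ([centre column, centre row, width, height] in pixels, round what is visible of it).
- regions_of(name, camera): "region" (480x640 bool, what is visible of it) and "extent" ([centre column, centre row, width, height] in pixels, round what is visible of it).
The state is a dict: "t": time; "joint_pos": joint angles; "qvel": joint speeds; "effort": joint torques, N m; "tcp_pos": TCP position; "ee_rot": TCP orientation; "wrist_force": force on the tool from outside, world axes, zero at the start; "moment": the same for the moment, N m; "grip_width": finger opening in mm.
Only numpy, scipy, OpenCV 4.12 (cv2) and the standard library are available. Lean on these libraries where they do the work, as an engineer would, in place of code of your own. Each camera call takes 0.05 s, during which the arm holds its last target.

## Working session

There is one attempt and no reset: what is moved stays moved. The work goes in short steps, each a Python script; the robot and the scene stay as the last script left them, time stands still between calls to the robot, and variables do not carry over. Pictures are saved under pics/ and viewed, and the job is handed in when it is done.

```bash
ls; mkdir -p pics
python3 - <<'E'
from station import *
import cv2,numpy as np
o=get_obs();print(o)
for n in ["scene","top","wrist"]:
    im=get_image(n);cv2.imwrite(f"pics/{n}0.png",im[:,:,::-1]);c=get_calibration(n);print(n,c)
    if n!="wrist":
        R=np.array(c["R"]);print(-R.T@np.array(c["t"]))
E
```

```text
pics
{'t': 0.0, 'joint_pos': array([ 6.03776119e+01,  1.24769170e+01,  9.25308680e+01, -5.30314780e-04,
        7.51313433e+01, -6.42757786e+00]), 'qvel': array([-0.12504451,  0.00158805, -0.09606045, -0.04900862,  0.0318236 ,
       -0.00971653]), 'effort': array([ 2.84068919e-04, -3.96835899e+01, -3.03856301e+01, -1.43747542e-06,
        9.54031188e-03,  6.35497628e-07]), 'tcp_pos': array([245.72014419, 573.76658423, 229.94476753]), 'ee_rot': array([-1.79984934e+02,  1.38311091e-01,  6.68053447e+01]), 'wrist_force': array([ 0.59703711, -0.45197425, -0.61061971]), 'moment': array([-0.00306328, -0.01897789,  0.06732679]), 'grip_width': 85.28455803239972}
scene {'fx': 622.9758566808221, 'fy': 622.9758566808221, 'cx': 324.8401895659676, 'cy': 241.2781244777313, 'R': array([[-0.80297581,  0.59571069,  0.01893743],
       [ 0.40284487,  0.56587504, -0.71937574],
       [-0.43925604, -0.57001247, -0.69436296]]), 't': array([ 342.7816135 , -156.19823764, 1694.25766713])}
[1082.38190908  849.93800928 1057.57314164]
top {'fx': 514.01176808419, 'fy': 514.01176808419, 'cx': 325.2564784096224, 'cy': 239.87194159622345, 'R': array([[-0.0120345 , -0.999631  , -0.02435222],
       [-0.98964973,  0.01539011, -0.14267637],
       [ 0.14299851,  0.02238313, -0.98946977]]), 't': array([  82.02415176,  522.24937816, 1376.90927817])}
[ 320.93510758   43.13687246 1438.92022076]
wrist {'fx': 385.7459504529629, 'fy': 385.7459504529629, 'cx': 313.9761390957976, 'cy': 236.28199578840872, 'mount': array([[ 9.99999463e-01, -3.16021771e-04, -9.87134487e-04,
         1.86149005e-01],
       [ 5.79070257e-04,  9.60230352e-01,  2.79208409e-01,
        -7.18112629e+01],
       [ 8.59640560e-04, -2.79208830e-01,  9.60230019e-01,
        -1.42459752e+02],
       [ 0.00000000e+00,  0.00000000e+00,  0.00000000e+00,
         1.00000000e+00]])}
```

View pics/scene0.png

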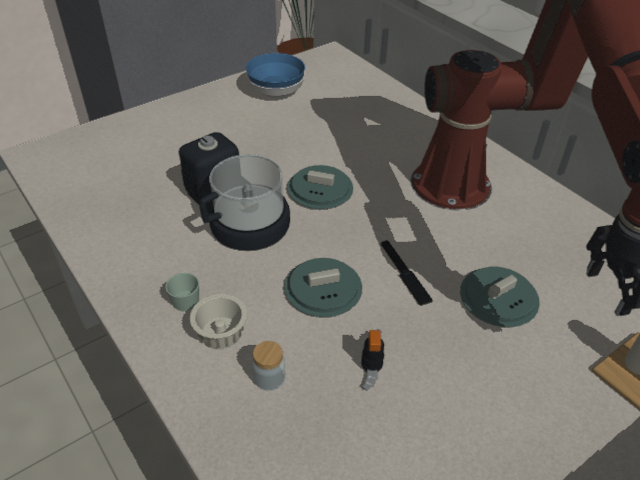

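View pics/top0.png

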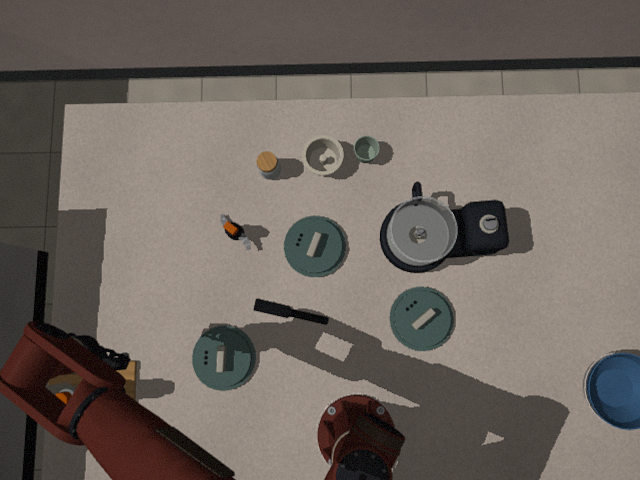

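View pics/wrist0.png

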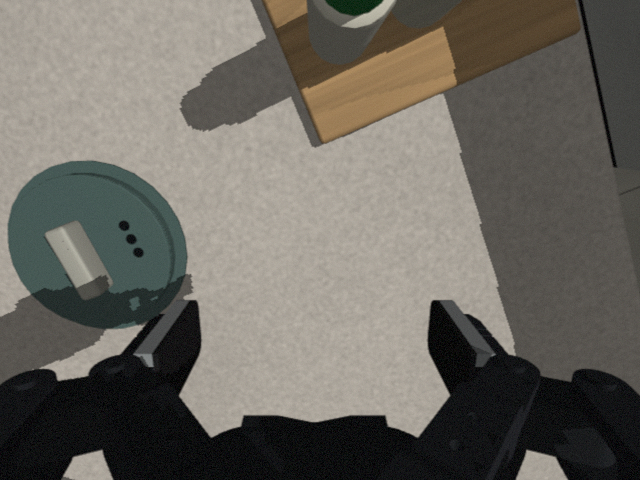

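The scene view shows the blade (orange grip) at (374,345), the bowl at (245,195) and three lid-like things. In the top view these are at (316,246), (422,318) and (223,357), with the base at about (357,430), so the first one is the farthest. Next I'll localise them.

```bash
cat > h.py <<'E'
from station import *
import cv2,numpy as np
from scipy.spatial.transform import Rotation as Ro
from scipy.optimize import least_squares
def cam(n,o=None):
    c=get_calibration(n);K=np.array([[c["fx"],0,c["cx"]],[0,c["fy"],c["cy"]],[0,0,1]])
    if n!="wrist": return K,np.array(c["R"]),np.array(c["t"])
    Rt=Ro.from_euler("xyz",o["ee_rot"],degrees=True).as_matrix();M=np.array(c["mount"])
    Rwc=Rt@M[:3,:3];p=Rt@M[:3,3]+np.array(o["tcp_pos"])
    return K,Rwc.T,-Rwc.T@p
def proj(C,X):
    K,R,t=C;p=(R@np.atleast_2d(X).T).T+t;p=(K@p.T).T;return p[:,:2]/p[:,2:]
def onz(C,uv,z):
    K,R,t=C;d=R.T@np.linalg.solve(K,[uv[0],uv[1],1]);o=-R.T@t;return o+d*(z-o[2])/d[2]
def tri(Cs,uvs,x0=(500,0,100)):
    return least_squares(lambda X:np.concatenate([proj(C,X)[0]-u for C,u in zip(Cs,uvs)]),x0)
def shot(n,name):
    o=get_obs();im=get_image(n);cv2.imwrite(f"pics/{name}.png",im[:,:,::-1]);return o,im,cam(n,o)
E
python3 - <<'E'
from h import *
for n in ["scene","top"]:
    get_image(n);C=cam(n)
    for nm,z in [("blade_grip",82),("lid_grip",40),("processor",0),("lid",8),("blade",40),("jar",0),("basket",0),("pot",0),("paddle",0)]:
        for d in spot_in(nm,n)[:4]: print(n,nm,round(d["score"],2),np.round(d["extent"],1),onz(C,d["extent"][:2],z)[:2].round())
E
```

```text
scene blade_grip 0.61 [373.1 360.6  25.8  62.9] [584. 362.]
scene lid_grip 0.88 [497.8 296.2  79.9  59.3] [235. 370.]
scene lid_grip 0.68 [322.6 288.6  77.   60.7] [531. 131.]
scene lid_grip 0.62 [321.1 184.8  66.1  42.5] [ 321. -161.]
scene processor 0.66 [233.6 192.8 115.2 120.5] [ 500. -307.]
scene lid 0.8 [323.5 288.8  76.7  60.8] [513. 110.]
scene lid 0.57 [320.8 187.8  67.5  42.5] [ 305. -183.]
scene blade 0.86 [373.7 362.6  22.6  63.2] [565. 345.]
scene blade 0.44 [233.9 193.8 112.9 116.1] [ 524. -259.]
scene jar 0.74 [270.9 365.5  33.3  49. ] [718. 209.]
scene basket 0.72 [217.6 321.9  58.   52. ] [749.  48.]
scene paddle 0.97 [403.4 271.5  56.9  68.2] [324. 170.]
top blade_grip 0.67 [235.9 232.   28.8  35.6] [542. 314.]
top lid_grip 0.75 [225.1 357.4  63.2  69.5] [210. 347.]
top lid_grip 0.73 [421.9 320.6  61.3  65.5] [ 301. -181.]
top lid_grip 0.61 [314.6 247.8  61.5  60.8] [502. 104.]
top processor 0.88 [444.3 227.3 129.   90.8] [ 560. -261.]
top processor 0.25 [366.9 149.8  25.3  28.1] [791. -48.]
top lid 0.93 [223.9 359.4  61.7  68.6] [202. 357.]
top lid 0.7 [315.9 246.7  59.6  64. ] [509. 102.]
top blade 0.62 [444.6 226.7 134.6  91.2] [ 555. -253.]
top blade 0.57 [235.4 231.4  25.8  36.6] [551. 323.]
top jar 0.79 [267.8 165.9  23.2  27.9] [748. 240.]
top basket 0.64 [321.4 155.2  44.2  40.3] [777.  84.]
top pot 0.78 [365.6 148.7  25.2  26.4] [794. -44.]
top paddle 0.83 [291.5 310.3  69.7  24.2] [333. 172.]
top paddle 0.57 [318.5 247.9  60.6  61.5] [506.  95.]
```

Run:
```python
from h import *
import station
print([x for x in dir(station) if not x.startswith('_')]); print(getattr(station,'grasp_offset',None))
goto([550,318,260],[180,0,-45])
o,im,C=shot("wrist","w1");print(o["t"],o["tcp_pos"],o["ee_rot"],o["joint_pos"],o["wrist_force"])
for nm in ["blade_grip","blade"]:
    for d in spot_in(nm,"wrist")[:2]: print(nm,d["score"],d["extent"],onz(C,d["extent"][:2],82))
```

```text
['Unreachable', 'get_calibration', 'get_image', 'get_obs', 'goto', 'grasp_offset', 'grip', 'move_j', 'move_l', 'regions_of', 'sign_off', 'solve_ik', 'spot_in', 'wait']
18.700000000000003
2.625 [549.44445539 318.66649374 259.86556163] [ 1.79992855e+02  3.49655271e-02 -4.49213724e+01] [2.37711331e+01 1.24429884e+01 8.93257314e+01 3.06208652e-02
 7.82506435e+01 6.86862629e+01] [-0.4114323  -0.34608538  0.14161286]
blade_grip 0.64 [309.9, 190.0, 46.9, 139.4] [558.79036165 334.19980867  82.        ]
blade 0.98 [307.9, 186.9, 50.4, 138.5] [559.45384105 337.21393942  82.        ]
```

View pics/w1.png

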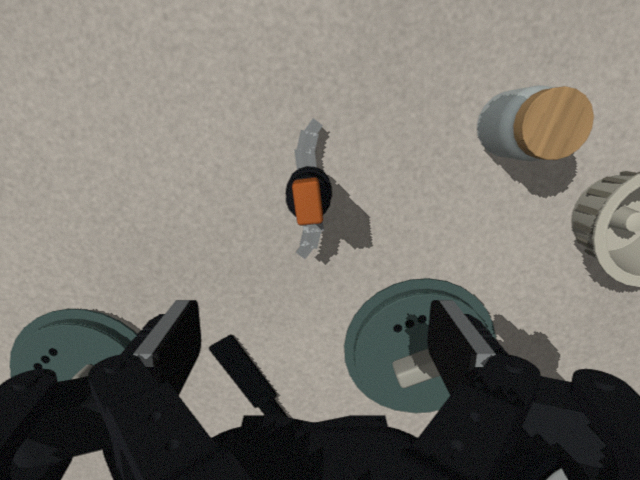

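```bash
cat >> h.py <<'E'
from scipy.optimize import minimize
def boxfit(m,C,half,zc,p0):
    m=m.astype(np.uint8)
    s=4
    def hull(p):
        c,sn=np.cos(p[2]),np.sin(p[2])
        P=[[p[0]+c*a*half[0]-sn*b*half[1],p[1]+sn*a*half[0]+c*b*half[1],zc+d*half[2]] for a in(-1,1) for b in(-1,1) for d in(-1,1)]
        return cv2.convexHull(proj(C,P).astype(np.float32))
    M=cv2.resize(m,None,fx=s,fy=s,interpolation=cv2.INTER_NEAREST)
    def f(p):
        a=np.zeros_like(M);cv2.fillConvexPoly(a,np.round((hull(p)+.5)*s-.5).astype(np.int32),1)
        return 1-(a&M).sum()/max(1,(a|M).sum())
    best=None
    for dy in np.radians([-25,0,25]):
        x=np.array(p0,float)+[0,0,dy]
        r=minimize(f,x,method="Nelder-Mead",options=dict(initial_simplex=x+np.array([[0,0,0],[6,0,0],[0,6,0],[0,0,.2]]),xatol=.05,fatol=1e-4))
        if best is None or r.fun<best.fun: best=r
    return best
E
python3 - <<'E'
from h import *
for n,name in [("wrist","w1"),("top","top0"),("scene","scene0")]:
    o=get_obs();C=cam(n,o);im=cv2.imread(f"pics/{name}.png")
    h=cv2.cvtColor(im,cv2.COLOR_BGR2HSV);m=((h[...,0]>3)&(h[...,0]<14)&(h[...,1]>190)&(h[...,2]>70)).astype(np.uint8)
    k,l,st,ce=cv2.connectedComponentsWithStats(m)
    for i in range(1,k):
        if st[i,4]>40: print(n,st[i],ce[i])
    exp=proj(C,[555,325,82])[0]
    i=min((i for i in range(1,k) if st[i,4]>40),key=lambda i:np.hypot(*(ce[i]-exp)))
    r=boxfit(l==i,C,(18,11,12),82,[555,325,np.radians(45)]);print(n,r.x[:2],np.degrees(r.x[2]),r.fun)
E
```

```text
wrist [293 178  24   8  57] [303.98245614 180.9122807 ]
wrist [550.39165616 330.13653645] 45.56844888001831 0.9561222035121482
top [224 222  13  13  82] [230.         227.65853659]
top [553.6893534  329.47206326] 52.82009327473822 0.4032941176470588
scene [369 331  12  20 198] [374.58585859 340.51010101]
scene [551.37181259 327.28352088] 45.93337200872945 0.25894538606403017
```

Run:
```python
from h import *
for n,name in [("wrist","w1"),("top","top0"),("scene","scene0")]:
    o=get_obs();C=cam(n,o);im=cv2.imread(f"pics/{name}.png").astype(int)
    if n=="wrist":print(im[182,300],im[200,308],im[215,310])
    m=((im[...,2]>2*im[...,0]+20)&(im[...,2]>1.6*im[...,1])&(im[...,2]>90)).astype(np.uint8)
    k,l,st,ce=cv2.connectedComponentsWithStats(m)
    exp=proj(C,[553,328,82])[0]
    i=min((i for i in range(1,k) if st[i,4]>40),key=lambda i:np.hypot(*(ce[i]-exp)));print(st[i],ce[i])
    r=boxfit(l==i,C,(18,11,12),82,[553,328,np.radians(45)]);print(n,r.x[:2],np.degrees(r.x[2]),r.fun)
    if n=="wrist":
        for c in (1,-1):print(onz(C,(308,201),94))
        # wing ends
        a=onz(C,(316,122),36);b=onz(C,(303,254),36);print(a,b,np.degrees(np.arctan2(*(a-b)[1::-1])),np.hypot(*(a-b)[:2]),(a+b)/2)
    cv2.imwrite(f"pics/m_{n}.png",((l==i)*255).astype(np.uint8))
```

```text
[ 34  68 127] [ 42  85 160] [ 42  85 158]
[ 292  178   31   47 1150] [306.89043478 201.02608696]
wrist [550.7137174  329.90233318] 51.165304771357754 0.11575810018267474
[552.70724142 330.52533072  94.        ]
[552.70724142 330.52533072  94.        ]
[600.97584936 369.46413168  36.        ] [502.25461499 288.66949535  36.        ] 39.29730371262836 127.56823811312299 [551.61523218 329.06681351  36.        ]
[223 221  14  14  99] [229.70707071 227.4040404 ]
top [554.86784719 329.82793511] 48.481207106089585 0.25439012814428097
[370 331  11  20 208] [374.71153846 340.57692308]
scene [552.52708464 328.70925224] 46.08668802686134 0.2216992233466698
```

Run:
```python
from h import *
im=cv2.imread("pics/w1.png");C=cam("wrist",get_obs())
c=cv2.resize(im[110:270,240:400],None,fx=4,fy=4,interpolation=cv2.INTER_CUBIC)
for z,col in((94,(255,0,0)),(70,(0,255,0))):
    p=np.array([550.7,329.9,np.radians(51.2)]);cs,sn=np.cos(p[2]),np.sin(p[2])
    P=[[p[0]+cs*a*18-sn*b*11,p[1]+sn*a*18+cs*b*11,z] for a,b in((1,1),(1,-1),(-1,-1),(-1,1))]
    cv2.polylines(c,[np.round((proj(C,P)-[240,110])*4).astype(np.int32)],True,col,1)
cv2.imwrite("pics/c1.png",c[:600])
```

```text
(no output)
```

View pics/c1.png

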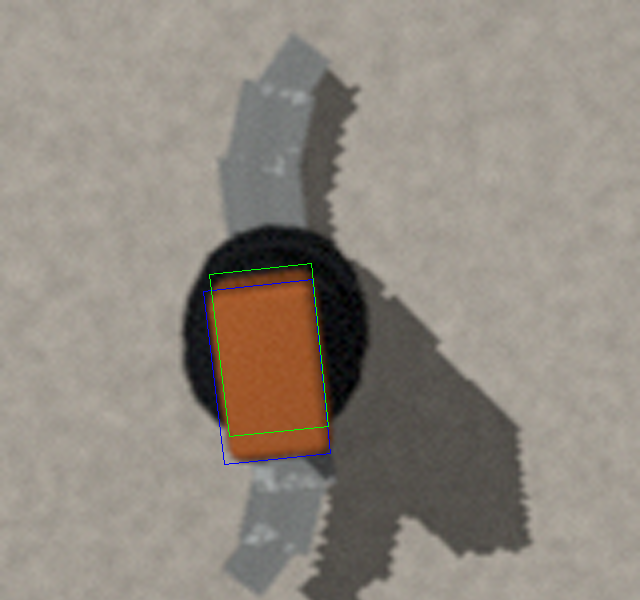

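Run:
```python
from h import *
C=cam("wrist",get_obs())
for z in (50,56,60,65,70,94):
    t=np.linspace(0,6.28,90);q=proj(C,np.c_[551.2+20*np.cos(t),329.4+20*np.sin(t),0*t+z]);print(z,proj(C,[551.2,329.4,z]),q.min(0),q.max(0))
```

```text
50 [[308.42954002 193.79771339]] [286.73181055 171.960264  ] [330.12521988 214.95281161]
56 [[308.33730257 194.95322493]] [286.28217883 172.76925317] [330.39015912 216.43286239]
60 [[308.27410508 195.74493611]] [285.97410496 173.32378728] [330.5716855  217.44649872]
65 [[308.19310817 196.75963099]] [285.57925819 174.03479791] [330.80433887 218.74510493]
70 [[308.10980019 197.80327784]] [285.17314003 174.76643946] [331.04363104 220.08015654]
94 [[307.67440169 203.25776492]] [283.05052679 178.5959542 ] [332.29427039 227.04762923]
```

Run:
```python
from h import *
A=[180,0,-39]
grip(50)
goto([551.2,329.4,130],A)
o=get_obs();print(o["t"],o["tcp_pos"],o["ee_rot"])
move_l([551.2,329.4,71],A,speed=80)
o=get_obs();print(o["t"],o["tcp_pos"],o["wrist_force"])
grip(10,60)
o,im,C=shot("wrist","w2");print(o["t"],o["tcp_pos"],o["wrist_force"],o["moment"],o["grip_width"])
```

```text
3.8 [551.73678088 329.54859992 130.55310602] [-1.79970410e+02 -2.02250605e-02 -3.90234439e+01]
4.6833 [551.54821474 329.56993363  71.24229454] [-0.10809983  0.39894404  0.62469459]
5.05 [551.99729161 329.70937946  72.0354188 ] [ 0.89278141 -0.6118682   2.04034464] [-0.07414175 -0.00310157 -0.0074003 ] 21.03257325046785
```

View pics/w2.png

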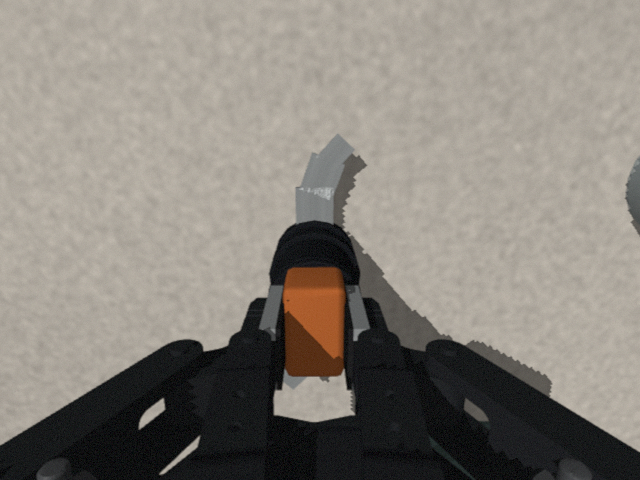

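Run:
```python
from h import *
for n,uv in (("top",(421,231)),("scene",(247,185))): print(n,onz(cam(n),uv,155))
B=np.array([545.,-190])
P=onz(cam("top"),(421,231),155)[:2]; B=P
o=get_obs()
move_l([551.2,329.4,200],speed=150)
o=get_obs();print(o["t"],o["grip_width"],o["wrist_force"],o["moment"])
for k,psi in enumerate((-115,65)):
    r=np.radians(psi);d=np.array([-np.sin(r),np.cos(r)])
    p=B-85*d
    try: goto([p[0],p[1],330],[180,0,psi])
    except Unreachable as e: print("unreach",psi,e);continue
    wait(.3)
    o,im,C=shot("wrist",f"b{k}");print(o["t"],o["tcp_pos"].round(2),o["ee_rot"].round(3),o["joint_pos"].round(1))
    np.savez(f"b{k}.npz",K=C[0],R=C[1],t=C[2])
```

```text
top [ 525.31545515 -169.32674928  155.        ]
scene [ 546.16486789 -143.81955092  155.        ]
6.1083 20.727320854287402 [-0.1144931   0.71119801 -0.90787521] [-0.05113996 -0.00421877 -0.0018769 ]
8.2 [ 448.46 -132.99  329.81] [ 1.79976e+02  1.00000e-03 -1.14946e+02] [-25.1 -11.2 105.8   0.   85.4  89.8]
11.2 [ 602.32 -205.21  330.08] [ 1.79994e+02 -2.00000e-03  6.49990e+01] [-25.1  10.3  84.4   0.   85.3 -90.1]
```

View pics/b0.png

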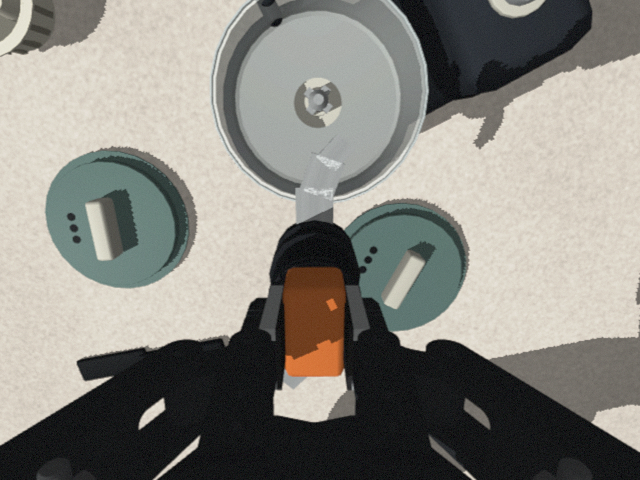

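View pics/b1.png

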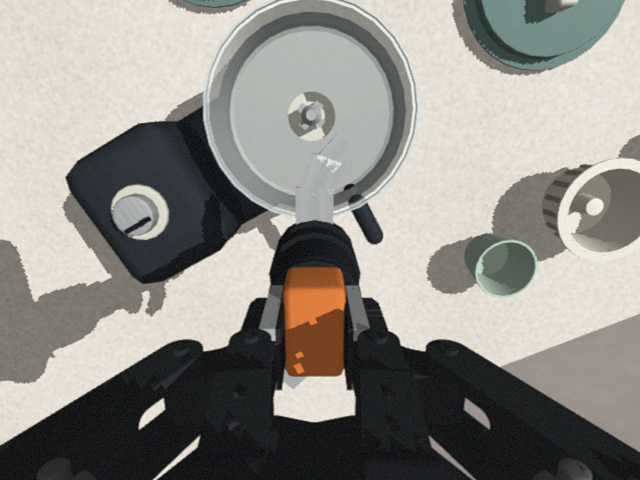

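Run:
```python
from h import *
a=cv2.imread("pics/b0.png")[65:135,280:360];b=cv2.imread("pics/b1.png")[80:150,272:352]
cv2.imwrite("pics/sp.png",np.vstack([cv2.resize(x,None,fx=4,fy=4,interpolation=cv2.INTER_CUBIC) for x in (a,b)])) if 0 else cv2.imwrite("pics/sp.png",np.hstack([cv2.resize(x,None,fx=5,fy=5,interpolation=cv2.INTER_CUBIC) for x in (a,b)]))
```

```text
(no output)
```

View pics/sp.png

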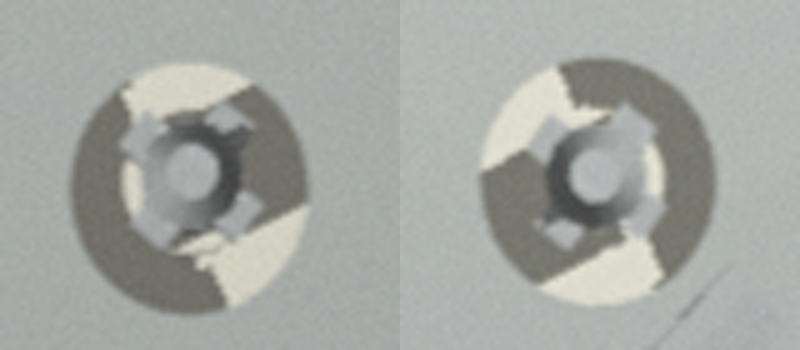

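```bash
cat > sp.py <<'E'
from h import *
def L(k):
    z=np.load(f"b{k}.npz");return z["K"],z["R"],z["t"]
T={0:[(228,118),(238,217),(155,225),(145,135)],1:[(232,128),(245,215),(162,232),(149,137)]}
tip={0:(191,170),1:(197,172)};boss={0:(189,188),1:(198,180)};off={0:(280,65),1:(272,80)}
f=lambda k,p:(np.array(p)-2)/5+off[k]
for k in (0,1):
    C=L(k);t=onz(C,f(k,tip[k]),127);b=onz(C,f(k,boss[k]),63)
    print(k,"tip",t[:2],"boss",b[:2])
    W=np.array([onz(C,f(k,p),117)[:2] for p in T[k]]);c=W.mean(0);d=W-c
    print(" teeth centre",c,"r",np.hypot(*d.T).round(1),"ang mod90",np.degrees(np.arctan2(d[:,1],d[:,0]))%90)
E
python3 sp.py
python3 - <<'E'
# rim fit
import sys;sys.argv=['']
from h import *
exec(open("sp.py").read().split("T={")[0])
for k,c0 in ((0,(525,-165)),(1,(525,-165))):
    im=cv2.imread(f"pics/b{k}.png");C=L(k)
    for z,r in((155,84),):
        v=im.copy();t=np.linspace(0,6.28,200)
        for c,col in (((526,-168),(0,0,255)),):
            q=proj(C,np.c_[c[0]+r*np.cos(t),c[1]+r*np.sin(t),0*t+z]);cv2.polylines(v,[np.round(q).astype(np.int32)],True,col,1)
        cv2.imwrite(f"pics/rim{k}.png",cv2.resize(v[0:230,180:460],None,fx=2,fy=2))
E
```

```text
0 tip [ 529.18769904 -174.26707714] boss [ 529.42051078 -174.66307553]
 teeth centre [ 529.03962656 -174.40808247] r [11.1 10.8 10.6 10.3] ang mod90 [30.53662383 24.01698013 27.92591281 26.67091855]
1 tip [ 528.61551161 -173.78844557] boss [ 528.49452652 -174.09056615]
 teeth centre [ 529.32016419 -174.2099476 ] r [10.4 10.5 11.  10.9] ang mod90 [28.78628833 28.79731458 30.55140525 25.53099488]
```

Run:
```python
from h import *
im=cv2.imread("pics/b1.png")[250:390,260:370];cv2.imwrite("pics/g.png",cv2.resize(im,None,fx=4,fy=4))
c=get_calibration("wrist");M=np.array(c["mount"]);K=np.array([[c["fx"],0,c["cx"]],[0,c["fy"],c["cy"]],[0,0,1]])
C=(K,M[:3,:3].T,-M[:3,:3].T@M[:3,3])
for z in (-22.5,-20.5): 
  for uv in ((284,267),(344,267),(346,376),(285,376)): print(z,onz(C,uv,z))
```

```text
-22.5 [ -9.90996909 -26.32843262 -22.5       ]
-22.5 [  9.98251098 -26.32343849 -22.5       ]
-22.5 [ 11.5961315   15.73924913 -22.5       ]
-22.5 [-10.48522287  15.74040544 -22.5       ]
-20.5 [-10.07784534 -25.57003897 -20.5       ]
-20.5 [ 10.14628758 -25.56496159 -20.5       ]
-20.5 [ 11.78681082  17.19900664 -20.5       ]
-20.5 [-10.66268991  17.20018223 -20.5       ]
```

View pics/g.png

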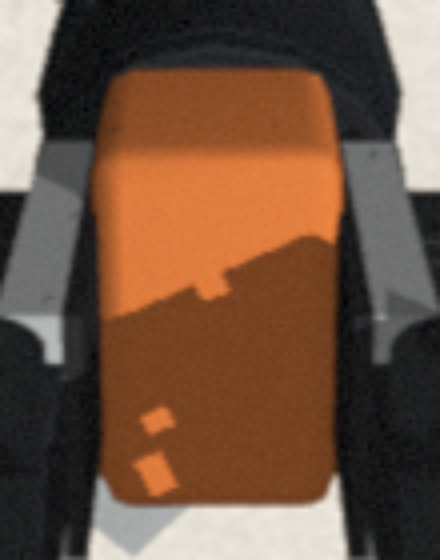

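Run:
```python
from h import *
c=get_calibration("wrist");M=np.array(c["mount"]);K=np.array([[c["fx"],0,c["cx"]],[0,c["fy"],c["cy"]],[0,0,1]])
C=(K,M[:3,:3].T,-M[:3,:3].T@M[:3,3])
for z in (-26,-22.5,-20.5): 
  print(z,[onz(C,(315,r),z)[1].round(1) for r in (288,289.5,375.7)])
for z in (-2,1.5):print(z,[onz(C,(u,r),z).round(1) for u,r in((315,267),(316,250))])
# cols of top face
print([onz(C,(u,330),-22.5).round(1) for u in (260+97/4,260+340/4)])
```

```text
-26 [np.float64(-20.3), np.float64(-19.8), np.float64(13.1)]
-22.5 [np.float64(-18.8), np.float64(-18.2), np.float64(15.6)]
-20.5 [np.float64(-17.9), np.float64(-17.3), np.float64(17.1)]
-2 [array([  0.4, -18.6,  -2. ]), array([  0.8, -25.5,  -2. ])]
1.5 [array([  0.4, -17.2,   1.5]), array([  0.8, -24.3,   1.5])]
[array([-10.3,  -2.9, -22.5]), array([ 10.8,  -2.9, -22.5])]
```

Run:
```python
from h import *
X,Y=528.85,-174.75;A=[180,0,-17.15]
goto([X,Y,230],A)
o=get_obs();print(o["t"],o["tcp_pos"],o["ee_rot"],o["wrist_force"])
move_l([X,Y,166],A,speed=80)
wait(.2);o,im,C=shot("wrist","d1");f0=o["wrist_force"];print(o["t"],o["tcp_pos"],f0)
cv2.imwrite("pics/d1s.png",get_image("scene")[60:300,140:380,::-1].repeat(2,0).repeat(2,1))
for z in np.arange(163,151,-2):
    move_l([X,Y,z],A,speed=25)
    o=get_obs();print(round(o["t"],2),z,o["tcp_pos"].round(2),(o["wrist_force"]-f0).round(1),o["moment"].round(2))
    if (o["wrist_force"]-f0)[2]>6: break
```

```text
12.5333 [ 529.28720105 -174.97581666  230.51011969] [ 1.79990521e+02 -6.09459861e-02 -1.71143928e+01] [ 0.62631405  0.80979081 -0.99714525]
13.6833 [ 529.15769445 -174.90602876  166.65942119] [-0.82583168  1.24745409 -1.54534112]
14.05 163 [ 528.59 -174.61  162.66] [ 0.6 -0.8  0.2] [-0.03 -0.01 -0.03]
14.3 161 [ 528.69 -174.68  160.77] [ 0.3 -2.3  2. ] [ 0.04 -0.07 -0.01]
14.55 159 [ 528.7  -174.67  158.77] [ 0.4 -0.9  0.2] [ 0.02 -0.03 -0.02]
14.8 157 [ 528.7  -174.66  156.77] [-0.2 -0.6  0.5] [-0.01  0.03  0.03]
15.05 155 [ 528.71 -174.67  154.77] [ 0.9 -1.8  0.4] [-0.02  0.02  0.02]
15.3 153 [ 528.78 -174.7   152.86] [-0.5 -0.5  0.2] [ 0.04 -0.02  0.05]
```

View pics/d1s.png

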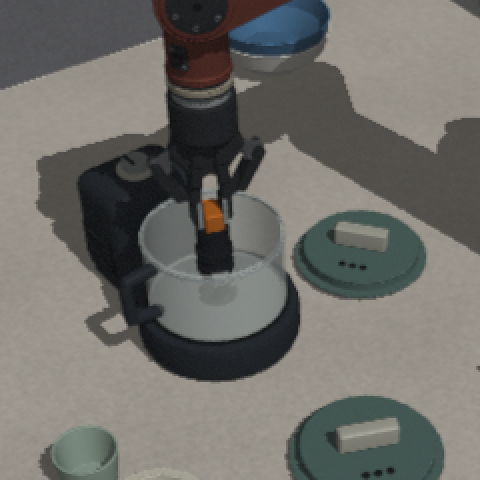

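The blade hangs upright in the bowl, over the spindle (about (215,255) in the crop), with no contact force yet. I'll keep going down in small steps and rock it if it meets resistance.

```bash
cat > down.py <<'E'
from h import *
X,Y=528.85,-174.75
def down(z0,zend,yaw,f0,step=1.0,lim=8,sp=25):
    z=z0
    while z>zend:
        z=max(zend,z-step);move_l([X,Y,z],[180,0,yaw],speed=sp)
        o=get_obs();f=o["wrist_force"]-f0;print(round(o["t"],2),round(z,1),o["tcp_pos"].round(2),f.round(1),o["moment"].round(2))
        if f[2]>lim: return z,True
    return z,False
E
python3 - <<'E'
from down import *
f0=np.array([-.2,.5,-1.2])
print(down(153,146,-17.15,f0,1.0))
E
```

```text
15.55 152.0 [ 528.96 -174.71  151.97] [ 1.3 -0.8 -0.2] [-0.01 -0.11  0.02]
15.8 151.0 [ 528.99 -174.73  151.  ] [ 0.7 -0.4  0.1] [ 0.06 -0.15  0.03]
16.05 150.0 [ 529.01 -174.72  150.01] [ 0.7 -0.2 -0.2] [ 0.05 -0.23 -0.01]
16.3 149.0 [ 529.01 -174.73  149.01] [ 1.1 -0.5  0.5] [ 0.13 -0.34 -0.04]
16.55 148.0 [ 529.01 -174.74  148.02] [ 1.9  1.3 -0.6] [ 0.17 -0.32 -0.04]
16.8 147.0 [ 529.02 -174.75  147.02] [ 2.2 -0.2  0.3] [ 0.16 -0.29  0.01]
17.05 146 [ 528.99 -174.75  145.98] [2.3 0.7 0. ] [ 0.17 -0.39 -0.02]
(146, False)
```

Run:
```python
from down import *
f0=np.array([-.2,.5,-1.2])
print(down(146,133.5,-17.15,f0,1.0,lim=9,sp=25))
o,im,C=shot("wrist","d2");print(o["t"],o["grip_width"])
```

```text
17.3 145.0 [ 529.   -174.75  145.01] [1.8 0.5 1. ] [ 0.17 -0.45 -0.09]
17.55 144.0 [ 528.99 -174.74  143.98] [ 2.6  1.2 -0.2] [ 0.17 -0.52 -0.05]
17.8 143.0 [ 528.97 -174.74  142.97] [ 2.6 -0.1 -0.1] [ 0.28 -0.51 -0.04]
18.05 142.0 [ 528.98 -174.73  141.98] [3.3 0.8 0.5] [ 0.21 -0.58 -0.05]
18.3 141.0 [ 528.97 -174.74  140.97] [3.7 1.1 1.3] [ 0.23 -0.58  0.02]
18.55 140.0 [ 528.97 -174.74  139.98] [3.7 1.1 0.7] [ 0.31 -0.64 -0.02]
18.8 139.0 [ 528.94 -174.74  138.94] [3.9 1.1 1.6] [ 0.25 -0.69 -0.01]
19.05 138.0 [ 528.98 -174.74  137.99] [4.3 0.5 1.6] [ 0.28 -0.73 -0.  ]
19.3 137.0 [ 529.   -174.77  137.02] [4.3 0.8 0.6] [ 0.29 -0.72 -0.07]
19.55 136.0 [ 528.97 -174.71  135.96] [3.5 1.  0.9] [ 0.3  -0.78 -0.04]
19.8 135.0 [ 529.02 -174.74  135.07] [4.3 1.4 1.9] [ 0.39 -0.79  0.01]
20.05 134.0 [ 529.11 -174.76  134.97] [2.7 2.5 6. ] [ 0.51 -0.41 -0.05]
20.3 133.5 [ 529.17 -174.77  134.95] [2.7 3.1 9. ] [ 0.58 -0.22 -0.07]
(133.5, True)
20.3 20.797926435348426
```

View pics/d2.png

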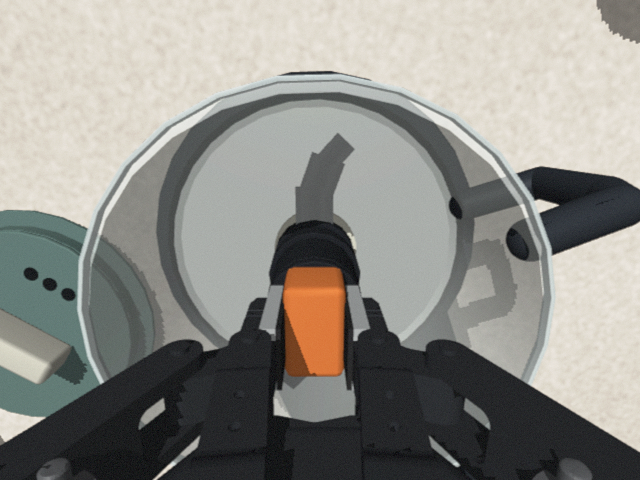

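The blade slid down freely and stopped at the expected home height: TCP 134.95, so the grip is at about 145.4 mm, with 9 N of contact. Releasing it and rising, then on to the lid.

Run:
```python
from h import *
X,Y=528.85,-174.75;A=[180,0,-17.15]
grip(45)
o=get_obs();print(o["t"],o["tcp_pos"],o["wrist_force"],o["grip_width"])
move_l([X,Y,230],A,speed=130)
C=cam("top");print(onz(C,(316,246),8),onz(C,(316,244),40))
L=np.array([509,103.]);psi=0
# look at the processor then the lid
r=np.radians(-17.15);d=np.array([-np.sin(r),np.cos(r)])
p=np.array([529,-174.2])-70*d
goto([p[0],p[1],300],A);wait(.1);o,im,Cw=shot("wrist","e1");print(o["t"]);np.savez("b3.npz",K=Cw[0],R=Cw[1],t=Cw[2])
```

```text
20.7083 [ 527.60722294 -174.72208872  132.44256292] [ 0.39729609  0.3655871  -0.12963336] 44.895332871744685
[510.74086234 101.72985266   8.        ] [512.04047407 100.36703851  40.        ]
22.175
```

View pics/e1.png

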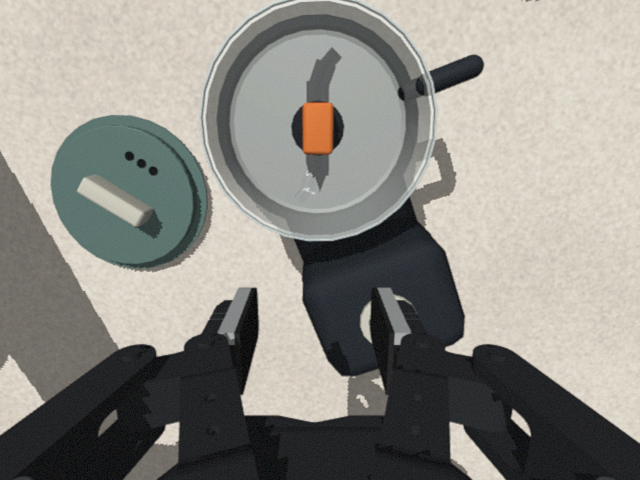

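Run:
```python
from h import *
L=np.array([511,102.]);psi=60
r=np.radians(psi);d=np.array([-np.sin(r),np.cos(r)]);p=L-60*d
grip(70);goto([p[0],p[1],240],[180,0,psi]);wait(.15);o,im,C=shot("wrist","l1");print(o["t"],o["tcp_pos"])
np.savez("b4.npz",K=C[0],R=C[1],t=C[2])
for nm in("lid","lid_grip"):
    for d in regions_of(nm,"wrist")[:2]: print(nm,d["score"],d["extent"])
```

```text
23.9667 [563.40709481  70.71422208 240.45534484]
lid 0.75 [318.6, 124.9, 193.3, 195.6]
lid 0.63 [15.4, 107.5, 30.9, 137.4]
lid_grip 0.94 [15.3, 108.1, 30.7, 137.7]
lid_grip 0.55 [317.6, 123.8, 188.1, 196.3]
```

View pics/l1.png

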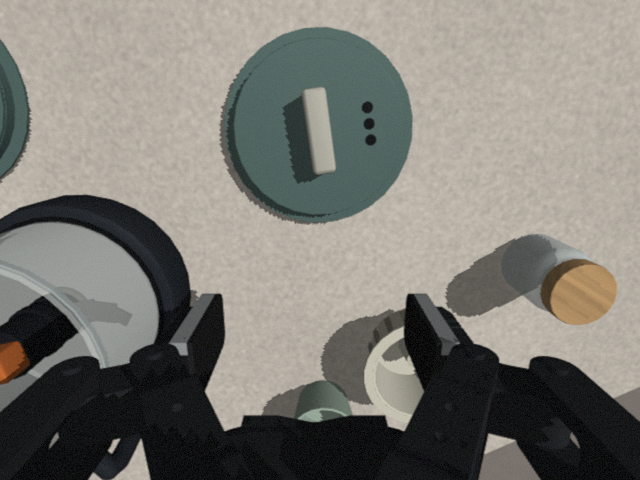

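Run:
```python
from h import *
z=np.load("b4.npz");C=(z["K"],z["R"],z["t"]);im=cv2.imread("pics/l1.png").astype(int)
print(im[130,318],im[130,350],im[95,310])
m=np.zeros((480,640),bool);m[60:200,285:345]=(im[60:200,285:345].min(2)>105)
k,l,st,ce=cv2.connectedComponentsWithStats(m.astype(np.uint8));i=1+st[1:,4].argmax();print(st[i],ce[i])
r=boxfit(l==i,C,(35,10,14),40,[511,101,np.radians(-30)]);print(r.x[:2],np.degrees(r.x[2]),r.fun)
v=cv2.imread("pics/l1.png")
t=np.linspace(0,6.28,100)
for R_,zz in((86,8),):
    q=proj(C,np.c_[r.x[0]+R_*np.cos(t),r.x[1]+R_*np.sin(t),0*t+zz]);cv2.polylines(v,[np.round(q).astype(np.int32)],True,(0,0,255),1)
p=r.x;cs,sn=np.cos(p[2]),np.sin(p[2])
for zz in(54,26):
    P=[[p[0]+cs*a*35-sn*b*10,p[1]+sn*a*35+cs*b*10,zz] for a,b in((1,1),(1,-1),(-1,-1),(-1,1))]
    cv2.polylines(v,[np.round(proj(C,P)).astype(np.int32)],True,(255,0,255),1)
cv2.imwrite("pics/l1c.png",cv2.resize(v[10:240,200:440],None,fx=2.5,fy=2.5))
```

```text
[160 173 174] [100 103  82] [159 171 172]
[ 303   87   33   87 1886] [319.68504772 129.29374337]
[508.93141343 107.59604882] -22.1617994466124 0.1277352218528689
```

View pics/l1c.png

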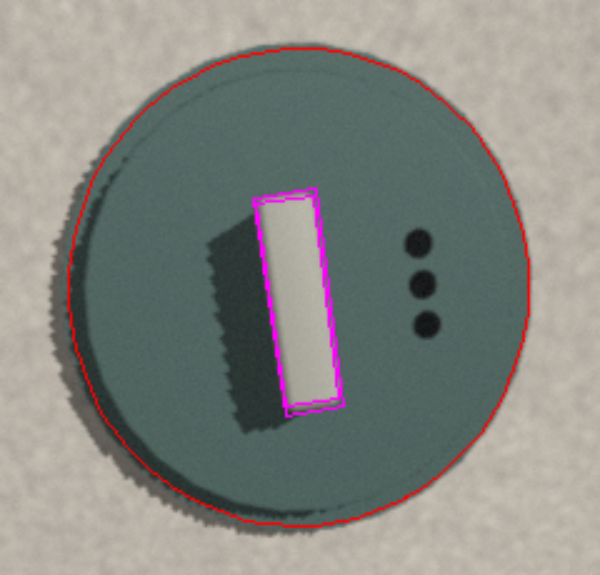

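Run:
```python
from h import *
A=[180,0,67.84];P=[508.9,107.6]
grip(50)
goto([*P,90],A)
o=get_obs();print(o["t"],o["tcp_pos"],o["wrist_force"])
move_l([*P,29],A,speed=80)
o=get_obs();print(o["t"],o["tcp_pos"],o["wrist_force"])
grip(8,70)
o,im,C=shot("wrist","l2");print(o["t"],o["tcp_pos"],o["wrist_force"],o["grip_width"])
move_l([*P,130],A,speed=120);wait(.1)
o,im,C=shot("wrist","l3");print(o["t"],o["tcp_pos"],o["wrist_force"],o["moment"],o["grip_width"])
```

```text
25.1417 [510.52939148 107.64826466  91.18542811] [0.07324123 0.01428358 1.52021583]
26.0583 [509.31986299 107.675953    29.23240861] [-0.71759905 -0.36494811  0.56402142]
26.4333 [509.89067205 107.69506535  29.92534773] [ 0.60657831 -0.18695679  3.48516203] 18.36237397121038
27.575 [507.79345268 107.52553978 128.63473586] [-0.29517843  0.59249303 -1.16558602] [-0.01882874 -0.06035209 -0.03472886] 18.841818701456074
```

View pics/l3.png

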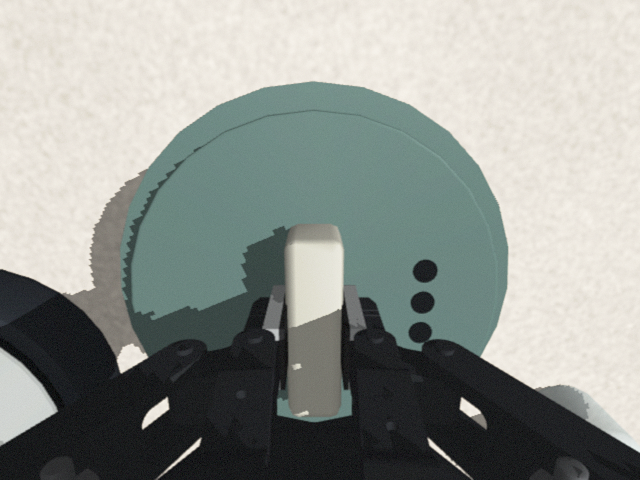

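Run:
```python
from h import *
c=get_calibration("wrist");M=np.array(c["mount"]);K=np.array([[c["fx"],0,c["cx"]],[0,c["fy"],c["cy"]],[0,0,1]])
C=(K,M[:3,:3].T,-M[:3,:3].T@M[:3,3])
im=cv2.imread("pics/l3.png").astype(int)
m=(im[...,1]-im[...,2]>6)&(im[...,1]>40)
pts=[]
for u in range(150,500,10):
    col=np.nonzero(m[60:200,u])[0]
    if len(col): pts.append((u,60+col[0]))
for v in range(150,280,10):
    r=np.nonzero(m[v,400:560])[0]
    if len(r): pts.append((400+r[-1],v))
for z in (17,19,21):
    W=np.array([onz(C,p,z)[:2] for p in pts])
    r=least_squares(lambda p:np.hypot(*(W-p[:2]).T)-p[2],[0,0,86],loss="soft_l1");print(z,len(pts),r.x.round(2),np.abs(r.fun).mean())
```

```text
17 48 [-8.00e-02 -1.49e+00  8.58e+01] 0.15519625206754592
19 48 [-8.000e-02 -6.100e-01  8.688e+01] 0.15714288207465987
21 48 [-0.09  0.27 87.95] 0.1590895054895416
```

Run:
```python
from h import *
A=[180,0,67.84];X,Y=530.2,-174.75
move_l([508.9,107.6,250],A,speed=150)
goto([X,Y,250],A)
o=get_obs();print(o["t"],o["tcp_pos"],o["joint_pos"].round(1))
move_l([X,Y,192],A,speed=80);wait(.2)
o=get_obs();f0=o["wrist_force"];print(o["t"],o["tcp_pos"],f0,o["grip_width"])
cv2.imwrite("pics/p1.png",get_image("scene")[90:290,140:380,::-1].repeat(3,0).repeat(3,1))
z=192
while z>173.5:
    z-=1.5;move_l([X,Y,z],A,speed=30);o=get_obs();f=o["wrist_force"]-f0;print(round(o["t"],2),z,o["tcp_pos"].round(2),f.round(1),o["moment"].round(2))
    if f[2]>6:break
```

```text
29.6667 [ 530.04904694 -173.66098417  249.42614336] [-2.540e+01  3.400e+00  1.005e+02  1.000e-01  7.610e+01 -9.330e+01]
30.7417 [ 530.72382872 -175.04208586  192.88053162] [-0.08668599 -0.11114324 -0.87712978] 18.595677436881935
31.04 190.5 [ 530.08 -174.67  190.39] [-0.1 -1.  -0.7] [-0.01  0.03  0.07]
31.29 189.0 [ 530.05 -174.69  188.76] [ 0.6 -0.3 -0.5] [0.01 0.06 0.02]
31.54 187.5 [ 530.09 -174.7   187.31] [-0.3  0.3 -1.4] [0.01 0.01 0.03]
31.79 186.0 [ 530.1  -174.71  185.85] [ 0.3 -0.1 -0.9] [-0.06 -0.02 -0.04]
32.04 184.5 [ 530.1  -174.71  184.34] [-0.7  0.4 -0.2] [-0.03 -0.01 -0.02]
32.29 183.0 [ 530.09 -174.68  182.81] [ 0.4 -0.2 -1.1] [-0.03  0.    0.04]
32.54 181.5 [ 530.09 -174.7   181.33] [ 0.9  0.2 -0.3] [0.03 0.04 0.01]
32.79 180.0 [ 530.09 -174.7   179.83] [ 0.4  0.1 -0.1] [-0.06  0.05  0.02]
33.04 178.5 [ 530.08 -174.69  178.32] [ 0.2  0.5 -0.4] [0.05 0.01 0.02]
33.29 177.0 [ 530.25 -174.8   177.02] [-0.1  0.6 -0.7] [-0.06 -0.01 -0.  ]
33.54 175.5 [ 530.3  -174.79  176.91] [-2.8  1.2  6.5] [ 0.21  0.37 -0.04]
```

View pics/p1.png

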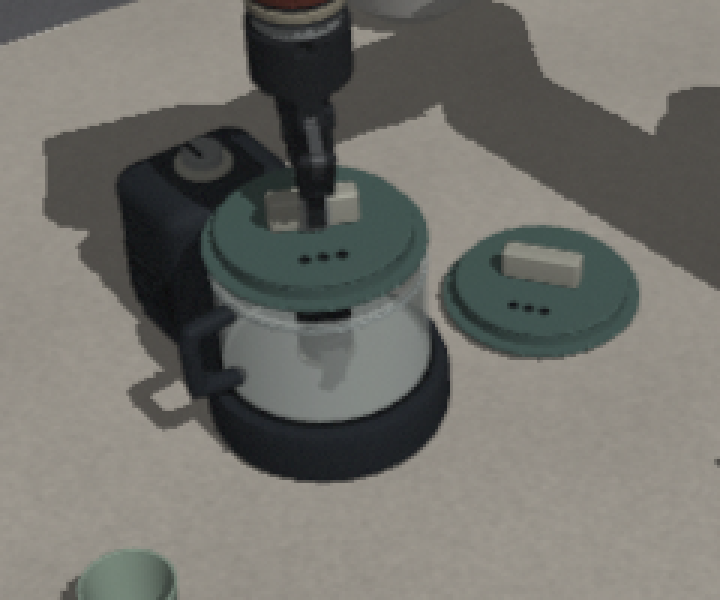

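Contact came at TCP 176.9, the expected seated height (187 − 10.1). I'll release, back off and check.

Run:
```python
from h import *
A=[180,0,67.84];X,Y=530.2,-174.75
grip(55);o=get_obs();print(o["t"],o["wrist_force"],o["grip_width"])
move_l([X,Y,290],A,speed=130)
r=np.radians(67.84);d=np.array([-np.sin(r),np.cos(r)]);p=np.array([529,-174.2])-75*d
goto([p[0],p[1],320],A);wait(.2)
o,im,C=shot("wrist","f1");np.savez("b5.npz",K=C[0],R=C[1],t=C[2])
v=im[:,:,::-1].copy();t=np.linspace(0,6.28,100)
q=proj(C,np.c_[529+86*np.cos(t),-174.2+86*np.sin(t),0*t+157]);cv2.polylines(v,[np.round(q).astype(np.int32)],True,(0,0,255),1);cv2.imwrite("pics/f1.png",v)
goto([400,100,350],A)
im=get_image("scene");s=im[90:290,140:380,::-1];cv2.imwrite("pics/f2.png",cv2.resize(s,None,fx=3,fy=3,interpolation=cv2.INTER_CUBIC));cv2.imwrite("pics/f3.png",im[:,:,::-1])
print(get_obs()["t"])
```

```text
33.9833 [ 0.90267423 -0.05985508  0.03580185] 54.82389483241233
37.0917
```

View pics/f1.png

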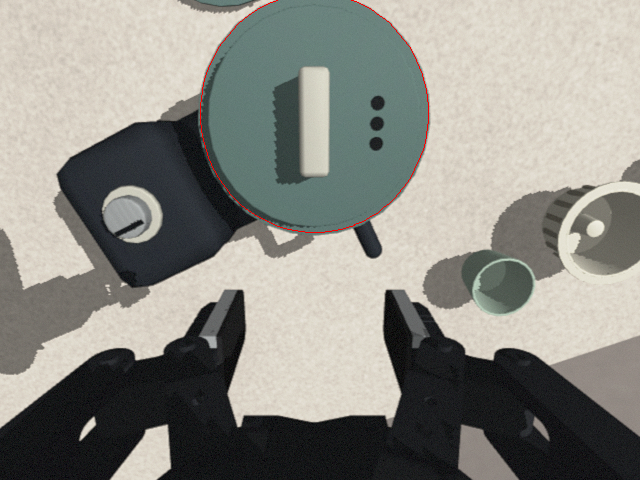

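View pics/f2.png

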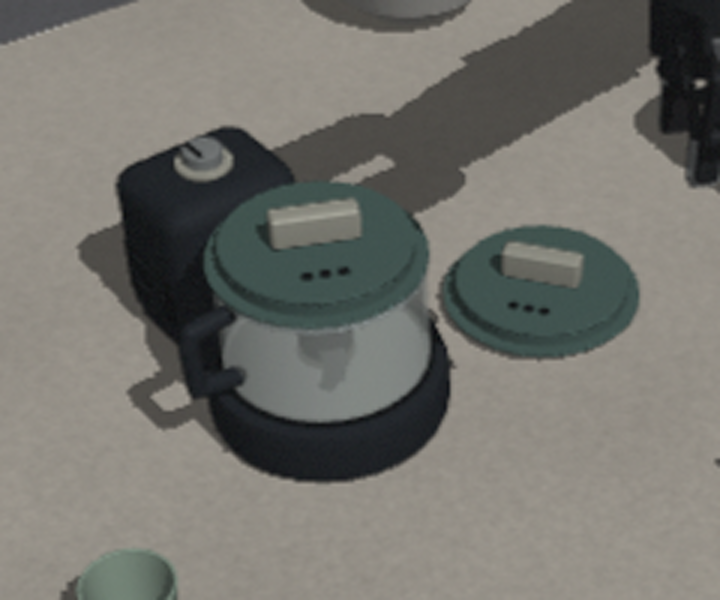

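View pics/f3.png

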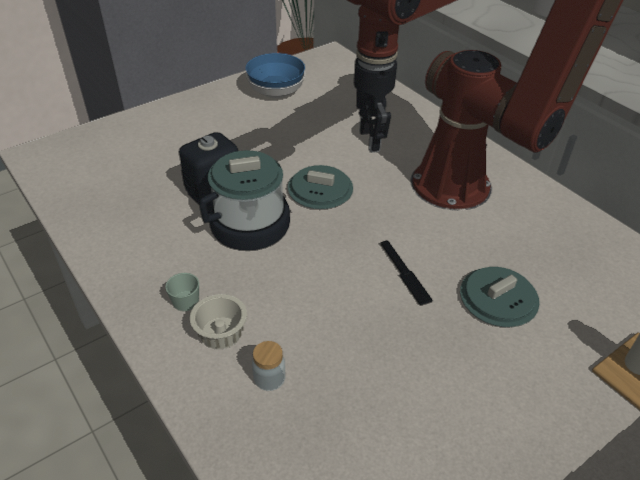

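The lid's flange matches the predicted seated circle (centre about (315,115) in the wrist view). The scene view shows it level on the rim, with the other things where they were. Handing in.

```bash
python3 -c "
from station import *
print(get_obs()['t']);sign_off()"
```

```text
37.0917
the job is handed in; nothing more can be done
```

The food processor is ready: the blade is fully home on the spindle and the lid sits squarely on the bowl. I handed the job in at about 37 s of the 64 s allowed.

- **Blade:** I could see the spindle's teeth from two opposite wrist-camera views, at about 28° (repeating every 90°), so I lined the ribs up with the gaps first. It slid down with no more than about 2 N of vertical push, so no rocking was needed. It stopped with the grip about 145.4 mm above the worktop, against 145 mm expected, and the highest push I measured was 9 N. As it went down, a sideways force of about 4 N and a small moment built up, which suggests a slight misalignment of the grip.
- **Lid:** I took the look-alike farthest from the base and lowered it until it met the rim. Contact came at 6.5 N, with the lid grip at about 187 mm, as expected when seated.
- **Last checks:** The flange outline matches a circle centred on the bowl axis at rim height, and the lid looks level in the scene picture. The basket, paddle, pot, jar and the other two lids look unmoved. The gripper is open and well clear.

No check failed. The only check after release was by camera, so I did not measure the blade's final height again once the lid was on.

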